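# Lock away the pen batteries

### The job

Put every navy battery pack lying on the table into the open drawer of the grey battery locker, then push the drawer fully home. Then take the socket key with the orange head from its black stand, lower it down the deep bore beside the drawer onto the square nut at the bottom, turn the nut clockwise (seen from above) until it stops, and put the key back upright in its stand. Do not start to lock before the drawer is home, and leave the red bottle and the safety glasses where they are.

Things in the scene. Friction and masses are not known exactly. Their poses are not given: they have to be found in the camera images.
- pack0: battery pack 1 of up to 4, all alike (absent ones read None): navy bar 90 x 28 x 28 mm, 0.14 kg, with a white band near its +x end; origin under its middle, x along its length, z up. Lies on the table at first.
- pack1: battery pack 2 of up to 4, all alike (absent ones read None): navy bar 90 x 28 x 28 mm, 0.14 kg, with a white band near its +x end; origin under its middle, x along its length, z up. Lies on the table at first.
- pack2: battery pack 3 of up to 4, all alike (absent ones read None): navy bar 90 x 28 x 28 mm, 0.14 kg, with a white band near its +x end; origin under its middle, x along its length, z up. Lies on the table at first.
- pack3: battery pack 4 of up to 4, all alike (absent ones read None): navy bar 90 x 28 x 28 mm, 0.14 kg, with a white band near its +x end; origin under its middle, x along its length, z up. Lies on the table at first.
- locker: grey battery locker, fixed, 110 mm high, 290 mm wide (y -145 to 145 mm), 215 mm deep; origin on the table under the middle of its front face, x points into the locker, y to its left, z up. Beside it on the +y side stands an aluminium lock block, 90 x 90 x 120 mm high, its middle at x 0, y 200 mm in this frame.
- drawer_floor (a point): centre of the drawer's inner floor, 13 mm above the table, moving with the drawer; axes as the locker's. The white drawer is 190 (x) by 250 mm (y) inside, walls 5 mm thick rising 40 mm above the floor; its front panel rises 83 mm above it. With the drawer home this point has locker x = 0.100; only the part of the drawer ahead of the locker's front face (locker x below 0) is open from above.
- pull_face (a point): middle of the front (-x) face of the solid orange pull block on the drawer front, the place to push; block 120 mm wide, 30 mm high, standing 30 mm proud of the front panel; this point is 73 mm above the table, at locker x = -0.042 when the drawer is home; axes as the locker's
- drawer (a joint): how far the drawer is out, m: 0 fully home against its stop, grows to 0.16 as it comes out toward the robot (-x of the locker); stays where it is left, sliding takes about 3 N. At the start it is 0.135 to 0.155 out.
- bore_mouth (a point): centre of the mouth of the vertical round bore in the top of the lock block, 120 mm above the table; bore 50 mm wide, 70 mm deep, flat bottom
- nut_foot (a point): centre of the nut's underside, on the bore's bottom 50 mm above the table; turns with the nut. Brass square nut 20 x 20 mm, sides along this point's x and y, 14 mm high, with a dark cone on top that guides the socket (20 mm wide, 6 mm high); z up.
- nut (a joint): angle of the nut, rad: grows as it turns clockwise seen from above, 0 to 3.1 (the stop, locked); 0 to 0.5 at the start. At 0 its axes are the locker's. Turning it takes about 0.12 N m and it stays where it is left.
- key: socket key, 140 mm tall, 0.35 kg, upright in its stand at first; origin at the centre of its foot, z up. Foot: steel socket 42 mm across, with a square hole 24 x 24 mm, 26 mm deep, sides along x and y; it passes over the nut (any of four ways round, to 13 degrees) until the foot rests on the bore's bottom. At 100 to 140 mm: square orange head 34 x 34 mm, sides along x and y. Stands by itself.
- stand: black key stand, fixed, 90 x 90 x 34 mm; origin under its middle; a round hole 50 mm wide and 22 mm deep in its top (hole bottom 12 mm above the table) holds the key
- bottle: red bottle, 66 mm wide, 195 mm high, bystander; origin under its middle
- glasses: orange safety glasses standing on their rim, 150 mm wide, 110 mm long, 45 mm high, bystander; origin under the middle of the lens
Things that resemble listed ones, but are neither listed nor needed, are in the scene too. Of the things shaped like the key, the bare steel one is meant. Leave any green look-alike of the pack3 alone.

How it is judged:
On the way, in this order (a step that is already met when the one before it is completed fails the run):
1. every pack lies in the open drawer (x of pack0 in the frame of drawer_floor between -0.095 and 0.095 m and y of pack0 in the frame of drawer_floor between -0.125 and 0.125 m and z of pack0 in the frame of drawer_floor between -0.01 and 0.04 m and linear speed of each of pack0, pack1, pack2, pack3 below 0.05 m/s and x of pack1 in the frame of drawer_floor between -0.095 and 0.095 m and y of pack1 in the frame of drawer_floor between -0.125 and 0.125 m and z of pack1 in the frame of drawer_floor between -0.01 and 0.04 m and x of pack2 in the frame of drawer_floor between -0.095 and 0.095 m and y of pack2 in the frame of drawer_floor between -0.125 and 0.125 m and z of pack2 in the frame of drawer_floor between -0.01 and 0.04 m and x of pack3 in the frame of drawer_floor between -0.095 and 0.095 m and y of pack3 in the frame of drawer_floor between -0.125 and 0.125 m and z of pack3 in the frame of drawer_floor between -0.01 and 0.04 m and value of joint drawer above 0.05 m), for 0.2 s.
2. the drawer is fully home with the packs in it (x of pack0 in the frame of drawer_floor between -0.095 and 0.095 m and y of pack0 in the frame of drawer_floor between -0.125 and 0.125 m and z of pack0 in the frame of drawer_floor between -0.01 and 0.04 m and linear speed of each of pack0, pack1, pack2, pack3 below 0.05 m/s and x of pack1 in the frame of drawer_floor between -0.095 and 0.095 m and y of pack1 in the frame of drawer_floor between -0.125 and 0.125 m and z of pack1 in the frame of drawer_floor between -0.01 and 0.04 m and x of pack2 in the frame of drawer_floor between -0.095 and 0.095 m and y of pack2 in the frame of drawer_floor between -0.125 and 0.125 m and z of pack2 in the frame of drawer_floor between -0.01 and 0.04 m and x of pack3 in the frame of drawer_floor between -0.095 and 0.095 m and y of pack3 in the frame of drawer_floor between -0.125 and 0.125 m and z of pack3 in the frame of drawer_floor between -0.01 and 0.04 m and value of joint drawer below 0.004 m), for 0.2 s.
3. the key stands on the nut at the bottom of the bore (z of key in the frame of nut_foot below 0.006 m and horizontal distance between key and nut_foot below 0.006 m and angle between key's own z axis and vertical below 0.1 rad and value of joint drawer below 0.004 m), for 0.2 s.
4. the nut is turned to its stop with the key on it (all of step 3 and value of joint nut above 2.95 rad), for 0.1 s.
At the end, for the whole second after the job is handed in: every pack lies inside the drawer, the drawer is home (within 4 mm), the nut is at its stop (over 2.95 rad), and the key stands upright in the stand's hole (within 12 mm of its axis, foot in the hole, leaning under 0.12 rad), at rest (all of step 2 and horizontal distance between key and stand below 0.012 m and z of key in the frame of stand below 0.018 m and angle between key's own z axis and vertical below 0.12 rad and linear speed of key below 0.03 m/s and value of joint nut above 2.95 rad); the robot touches nothing.
It fails at once if the bottle is moved more than 4 cm (distance of bottle from where it was at the start of the episode above 0.04 m).
It fails at once if the glasses are moved more than 4 cm (distance of glasses from where it was at the start of the episode above 0.04 m).
It fails at once if the nut is turned to lock while the drawer is not home (value of joint nut above 0.8 rad and value of joint drawer above 0.01 m).
Of pack0, pack1, pack2, pack3 only 2 to 4 are there at a start; the rules pass over those that are not, and their reading is None.
At some moment in a run one of pack0, pack1, pack2, pack3 may be knocked a few centimetres aside while the robot is not near it.
It also fails if it takes over 210 s, if anything falls off the work surface, if the arm or the gripper's body presses on something with over 40 N, if the wrist force passes 120 N, or if a joint passes its speed limit or range.

### The arm

A 6-joint arm with a two-finger parallel gripper is mounted at the origin on the work surface. World frame = base frame: x ahead of the robot, y to its left, z up, the work surface at z = 0. Lengths are in m, angles in rad, forces in N, time in s.
With the tool pointing down it reaches from about 0.35 to 0.775 m from the base axis. Payload 7.3 kg.
Tool frame: the origin (TCP) lies at the very end of the fingers, on their centre line; the grasp point (between the pads) lies 19 mm behind it; z points along the fingers, y is the line along which they close (so a half turn about z gives the same grasp; the last joint's range is limited). The gripper opens to 92 mm and grips with 3 to 60 N. Pads are 19 mm wide; open, the fingers measure 130 mm over their backs; the gripper's body (75 mm by 190 mm) begins 47 mm behind the grasp point.
Start: joints at [1.012, 0.342, 1.524, -0, 1.275, -0.146], TCP at [0.211, 0.481, 0.227] pointing down, gripper open.
Joint ranges: [-2.53, 2.53], [-0.77, 2.02], [0.04, 2.7], [-1, 4.14], [0.28, 2.66], [-3.11, 3.11]. Speed limits (rad/s): [2.57, 2.57, 3.14, 3.14, 3.14, 3.14].

### API

Orientations are given as a 3x3 rotation matrix whose columns are the frame's x, y, z axes.
In Python, from cell import sense, snapshot, calibration, sign_off gives the robot as it stands.
- The arm moves only by the tool send_rows, never from a script. Its argument "commands" is text: rows parted by semicolons, each of 7 numbers parted by spaces: the opening, from -1 (shut) to 1 (fully open), then the shift along the tool's x, y, z in units of 30 mm (1.0 is 30 mm), then the turn, a rotation vector about the tool's x, y, z in units of 6 degrees (1.0 is 6 degrees). In form: fingers dx dy dz rx ry rz; .... A call has 1 to 5 rows; each row is the pose to reach, as a shift and turn from the pose commanded when the call began, along the tool's axes at that moment; what a row does not reach only later rows make up. A row lasts 1/10 s, in which the tool goes at most 50 mm and 8.59 degrees, less where a joint would pass 70% of its speed; a pose out of reach is approached as far as the arm can. A call with a gripper value outside its range is refused whole. The fingers move at their own pace and stop on an object; "squeeze" is the grip in N (left out, the last holds). Time passes only in rows, so rows that repeat a pose let the fingers close. It gives the time, the measured TCP pose, the force, the opening and the grip force at its end, in the units of the state.
- sense(): the state, without advancing time (a new reading comes with each control period).
- snapshot(name): name is "scene" or "top" or "wrist"; returns the picture (400x640x3 uint8, red, green, blue); there is no depth.
- calibration(name): a dict with "K" (3x3 intrinsics, pixels), "eye" and "rotation" of the camera in the world; the wrist camera has in their place "T_tool_cam" (4x4, takes a point from camera to tool coordinates, whose origin is the TCP and whose axes are the flange's). Camera axes: x right, y up, looking along -z (the intrinsics and any distortion apply to the point x, -y, -z); pixel columns grow to the right and rows downward; lengths in m; the calibration is good to about 2 mm. A picture is of the moment at which its call begins: read the wrist's pose just before it. calibration takes no time and is no camera call.
- sign_off(): hands the job in; it is judged then, once.
The state is a dict: "time": time; "joint_pos": joint angles; "qvel": joint speeds; "joint_torque": joint torques, N m; "ee_pos": TCP position; "tool_rot": TCP orientation; "force": force on the tool from outside, world axes, zero at the start; "torque": the same for the moment, N m; "opening": finger opening in m; "gripper_force": force on a finger pad.
Only numpy, scipy, OpenCV 4.12 (cv2) and the standard library are available. Lean on these libraries where they do the work, as an engineer would, in place of code of your own. Each camera call takes 0.05 s, during which the arm holds its last target. There are 200 camera calls.

## Working session

There is one attempt and no reset: what is moved stays moved. The work goes in short steps, Python scripts to look and compute and a tool call to move; the robot and the scene stay as the last step left them, time stands still between calls to the robot, and variables do not carry over. Pictures are saved under pics/ and viewed, at most 14 in all, crops included, and the job is handed in when it is done.

Besides the shell and the picture viewer there is one more tool, called after "Emit:" as name(argument=value, ...), one argument or row to a line, values as JSON. send_rows: Moves the arm, as the interface text tells. Its arguments: {"type":"object","properties":{"commands":{"type":"string"},"squeeze":{"type":"number"}},"required":["commands"]}

```bash
mkdir -p pics; ls; python3 - <<'E'
from cell import *
import cv2
s=sense(); print({k:s[k] for k in('time','ee_pos','tool_rot','opening')})
for n in('scene','top'):
    cv2.imwrite(f'pics/{n}0.png',snapshot(n)[:,:,::-1]); print(n,calibration(n))
print(calibration('wrist'))
E
```

```text
pics
{'time': 0.0, 'ee_pos': array([0.21039061, 0.48057113, 0.22604991]), 'tool_rot': array([[-9.15999238e-01,  4.01179286e-01, -7.59911455e-04],
       [ 4.01179966e-01,  9.15998345e-01, -1.29118158e-03],
       [ 1.78082333e-04, -1.48758259e-03, -9.99998878e-01]]), 'opening': 0.09191265765923637}
scene {'K': array([[494.62171884,   0.        , 323.69853033],
       [  0.        , 494.62171884, 202.01465477],
       [  0.        ,   0.        ,   1.        ]]), 'eye': array([ 1.49799416, -0.09883292,  1.20668315]), 'rotation': array([[ 0.08182564, -0.78287789,  0.61677125],
       [ 0.99663764,  0.06164099, -0.05397973],
       [ 0.00424114,  0.61911437,  0.78528938]])}
top {'K': array([[479.35821218,   0.        , 317.24533813],
       [  0.        , 479.35821218, 195.57206552],
       [  0.        ,   0.        ,   1.        ]]), 'eye': array([ 0.33878973, -0.01728896,  1.39241191]), 'rotation': array([[ 0.03203482,  0.97940229, -0.19936128],
       [-0.99947336,  0.03035808, -0.0114625 ],
       [-0.00517417,  0.19962349,  0.97985902]])}
{'K': array([[309.33951561,   0.        , 317.86744551],
       [  0.        , 309.33951561, 195.70372716],
       [  0.        ,   0.        ,   1.        ]]), 'T_tool_cam': array([[ 1.34187479e-03,  9.60224529e-01,  2.79225810e-01,
         7.49912456e-02],
       [ 9.99998908e-01, -1.11553330e-03, -9.69505259e-04,
         1.34856668e-03],
       [-6.19457042e-04,  2.79226806e-01, -9.60224977e-01,
        -1.58488481e-01],
       [ 0.00000000e+00,  0.00000000e+00,  0.00000000e+00,
         1.00000000e+00]])}
```

View pics/top0.png

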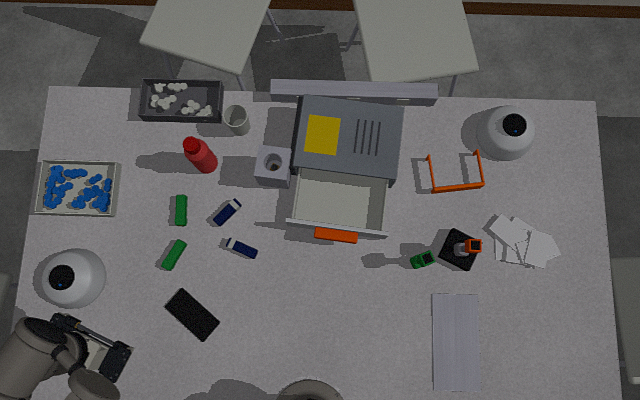

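View pics/scene0.png

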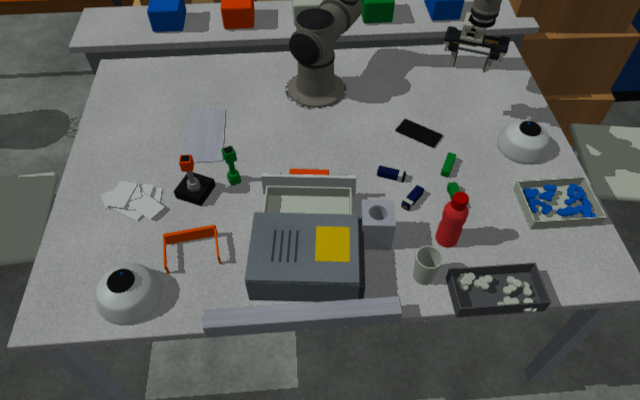

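Top view: navy packs are at about (227,212) and (242,248), and the green look-alikes are left of them at (181,210) and (173,255). The lock block and bore are at (273,165), and the drawer pull at (336,235). The stand and orange key are at (460,248), next to a green key at (424,259). The bottle is at (200,155) and the glasses at (457,175). The scene view agrees, with two navy packs and none hidden.

```bash
cat > h.py <<'E'
import numpy as np, cv2
from cell import *
def cam(name,s=None):
    c=calibration(name)
    if name!='wrist': return c['K'],np.array(c['eye']),np.array(c['rotation'])
    T=np.array(c['T_tool_cam']); R=np.array(s['tool_rot']); p=np.array(s['ee_pos'])
    return c['K'],p+R@T[:3,3],R@T[:3,:3]
def cast(C,px,z):
    K,e,R=C; px=np.atleast_2d(px).astype(float)
    d=np.c_[(px[:,0]-K[0,2])/K[0,0],-(px[:,1]-K[1,2])/K[1,1],-np.ones(len(px))]@R.T
    return (e+d*((z-e[2])/d[:,2])[:,None])[:,:2]
def proj(C,P):
    K,e,R=C; q=(np.atleast_2d(P)-e)@R
    return np.c_[K[0,0]*q[:,0]/-q[:,2]+K[0,2],K[1,1]*q[:,1]/q[:,2]+K[1,2]]
def hsv(im): return cv2.cvtColor(im,cv2.COLOR_RGB2HSV)
def mask(im,lo,hi): return cv2.inRange(hsv(im),np.array(lo),np.array(hi))
def blobs(m,amin=30):
    cs,_=cv2.findContours(m,cv2.RETR_EXTERNAL,cv2.CHAIN_APPROX_NONE)
    return sorted([c[:,0] for c in cs if cv2.contourArea(c)>=amin],key=lambda c:-cv2.contourArea(c))
def rect(P):
    "min rectangle of world points: centre, sizes(mm), yaw(deg) of long side"
    (c,(w,h),a)=cv2.minAreaRect((np.array(P)*1000).astype(np.float32))
    if w<h: w,h,a=h,w,a+90
    return np.round(c,1),np.round([w,h],1),round((a+90)%180-90,1)
def rel(s,target,ydir=None):
    "shift in tool units, and turn about z (units of 6deg) bringing tool y along world yaw ydir(deg)"
    R=s['tool_rot']; d=R.T@(np.array(target)-s['ee_pos'])/.03
    r=None
    if ydir is not None:
        v=R.T@np.array([np.cos(np.radians(ydir)),np.sin(np.radians(ydir)),0]); a=np.degrees(np.arctan2(-v[0],v[1]))
        r=round(((a+90)%180-90)/6,2)
    return np.round(d,2),r
E
python3 - <<'E'
from h import *
im=cv2.imread('pics/top0.png')[:,:,::-1].copy(); C=cam('top')
H=hsv(im)
for n,(u,v) in dict(navy=(240,249),orange=(336,236),black=(447,243),grey=(380,110),block=(262,165),white=(340,200),red=(203,158)).items(): print(n,H[v,u])
for c in blobs(mask(im,(105,90,30),(135,255,140)),40): print('navy',c.mean(0).round(),rect(cast(C,c,.02)))
for c in blobs(mask(im,(3,180,120),(16,255,255)),30): print('orange',c.mean(0).round(),len(c),[rect(cast(C,c,z)) for z in(.073,.14)])
for n,px,z in [('lockertop',[(304,97),(404,103),(395,179),(294,170)],.11),('block',[(258,147),(293,149),(289,181),(255,180)],.12),('bore',[(273,162)],.12),('panel',[(290,224),(388,235)],.096),('bottle',[(202,163)],.1),('stand',[(455,230),(479,245),(462,270),(438,250)],.034)]: print(n,cast(C,px,z).round(3).tolist())
E
```

```text
navy [118 187  56]
orange [ 11 248 152]
black [150  43  24]
grey [113  25  91]
block [107  19 122]
white [ 33  18 130]
red [  0 182 108]
navy [ 56. 186.] (array([621.9, 759.7]), array([129.9,  78.6]), -1.0)
navy [ 95. 196.] (array([601.1, 661.9]), array([111.5,  98.8]), -88.3)
navy [245. 249.] (array([454.9, 201.4]), array([68.7, 26.7]), 67.2)
navy [224. 215.] (array([552.9, 268. ]), array([64.8, 31.6]), -42.6)
navy [ 75. 173.] (array([663.6, 718.6]), array([68.1, 29.2]), -83.7)
navy [ 95. 178.] (array([649.1, 655.8]), array([39.7, 21.4]), -56.5)
orange [336. 234.] 100 [(array([499.5, -56.5]), array([118.6,  27.9]), 83.9), (array([491.3, -54.5]), array([112.6,  26.5]), 83.9)]
orange [457. 176.] 232 [(array([ 694.6, -393. ]), array([144.8, 105.5]), -81.3), (array([ 676.5, -373.9]), array([137.4, 100.1]), -81.3)]
lockertop [[0.885, 0.045], [0.875, -0.24], [0.653, -0.214], [0.67, 0.064]]
block [[0.73, 0.166], [0.727, 0.069], [0.636, 0.076], [0.636, 0.169]]
bore [[0.688, 0.122]]
panel [[0.521, 0.07], [0.499, -0.197]]
bottle [[0.685, 0.323]]
stand [[0.527, -0.396], [0.487, -0.463], [0.415, -0.413], [0.469, -0.347]]
```

```bash
python3 - <<'E'
import cv2
i=cv2.imread('pics/top0.png'); cv2.imwrite('pics/c1.png',cv2.resize(i[85:285,150:490],(800,470),interpolation=cv2.INTER_CUBIC))
E
```

```text
(no output)
```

View pics/c1.png

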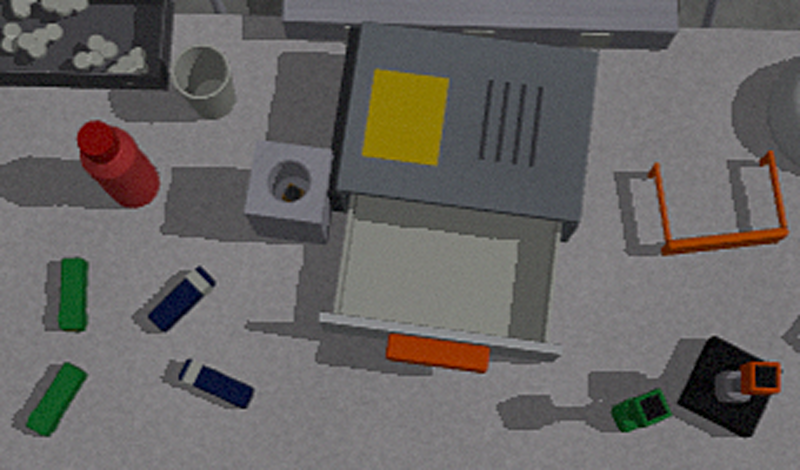

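```bash
python3 - <<'E'
from h import *
s=sense(); print(rel(s,(.48,.235,.22),-23))
E
```

```text
(array([-11.52,  -3.89,   0.21]), np.float64(14.89))
```

Emit:
send_rows(
  commands="1 -11.5 -3.9 0.2 0 0 14.9; 1 -11.5 -3.9 0.2 0 0 14.9; 1 -11.5 -3.9 0.2 0 0 14.9; 1 -11.5 -3.9 0.2 0 0 14.9; 1 -11.5 -3.9 0.2 0 0 14.9",
)

```text
time: 0.6
ee_pos: [0.3962, 0.3108, 0.2224]
tool_rot: [[-0.391, 0.92, -0.0], [0.92, 0.391, -0.0], [0.0, -0.0, -1.0]]
force: [1.1, 1.2, -0.0]
opening: 0.0919
gripper_force: 0.0
```

```bash
python3 - <<'E'
from h import *
s=sense(); print(s['ee_pos'],rel(s,(.48,.235,.22),-23))
E
```

```text
[0.3962085  0.31082033 0.22238234] (array([-3.42,  1.58,  0.08]), np.float64(7.67))
```

Emit:
send_rows(
  commands="1 -3.4 1.6 0 0 0 7.7; 1 -3.4 1.6 0 0 0 7.7; 1 -3.4 1.6 0 0 0 7.7; 1 -3.4 1.6 0 0 0 7.7; 1 -3.4 1.6 0 0 0 7.7",
)

```text
time: 1.1
ee_pos: [0.4801, 0.237, 0.222]
tool_rot: [[0.343, 0.939, -0.001], [0.939, -0.343, -0.0], [-0.001, -0.001, -1.0]]
force: [-0.8, 0.2, -0.1]
opening: 0.0918
gripper_force: 0.0
```

```bash
cat > look.py <<'E'
from h import *
import sys
s=sense(); im=snapshot('wrist'); C=cam('wrist',s)
cv2.imwrite(sys.argv[1],im[:,:,::-1]); print(s['time'],s['ee_pos'].round(4),s['joint_pos'].round(2))
H=hsv(im)
m=mask(im,(105,90,20),(135,255,160))
for c in blobs(m,150):
    r=rect(cast(C,c,.026)); print('navy',c.mean(0).round(),r)
    # grow to white band: bounding pixels
E
python3 look.py pics/w1.png
```

```text
1.1 [0.4801 0.237  0.222 ] [0.32 0.37 1.5  0.   1.27 0.67]
navy [371. 125.] (array([555.4, 269. ]), array([67.2, 25.3]), -42.8)
navy [309. 207.] (array([456.4, 201.4]), array([63.3, 24.8]), 67.7)
```

View pics/w1.png

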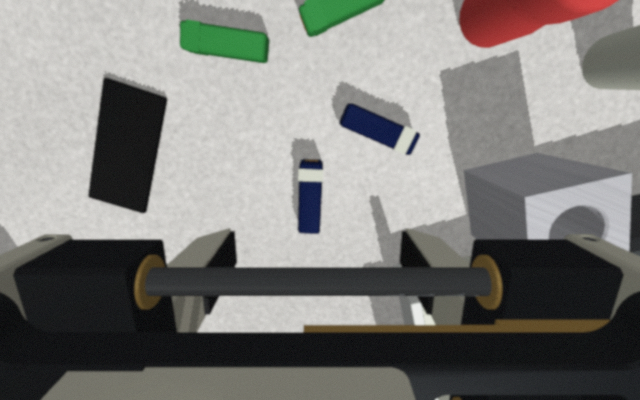

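The wrist view shows pack A at (311,196), with its white band at (311,175), and pack B at (378,128), with its band at (407,138). Before grasping I'll measure the bottle's clearance to pack B.

```bash
python3 - <<'E'
from h import *
C=cam('top'); im=cv2.imread('pics/top0.png')[:,:,::-1].copy()
H=hsv(im); m=cv2.inRange(H,np.array((0,140,60)),np.array((6,255,255)))|cv2.inRange(H,np.array((172,140,60)),np.array((180,255,255)))
c=blobs(m,80)[0]; print(c.min(0),c.max(0))
print('topz.195',cast(C,[(192,145)],.19),'base extremes',cast(C,[(209,173)],0.0))
C2=cam('scene'); im=cv2.imread('pics/scene0.png')[:,:,::-1].copy()
print('scene cap',cast(C2,[(460,199)],.19),'base',cast(C2,[(447,247)],0))
s=sense()
yA=67.7; 
print(rel(s,(.4613,.2134,.05),67.7-90))
E
```

```text
[183 136] [217 172]
topz.195 [[0.70840941 0.32908111]] base extremes [[0.68103586 0.32544635]]
scene cap [[0.71758843 0.32980273]] base [[0.74405553 0.32728291]]
(array([-0.96, -0.3 ,  5.74]), np.float64(0.31))
```

Emit:
send_rows(
  commands="1 -0.95 -0.3 1.6 0 0 0.3; 1 -0.95 -0.3 3.2 0 0 0.3; 1 -0.95 -0.3 4.8 0 0 0.3; 1 -0.95 -0.3 6.2 0 0 0.3; 1 -0.95 -0.3 7.1 0 0 0.3",
)

```text
time: 1.65
ee_pos: [0.4597, 0.2135, 0.0065]
tool_rot: [[0.362, 0.932, -0.004], [0.932, -0.362, -0.001], [-0.003, -0.003, -1.0]]
force: [0.4, 0.0, -0.3]
opening: 0.0919
gripper_force: 0.0
```

Emit:
send_rows(
  commands="-1 0 0 0 0 0 0; -1 0 0 0 0 0 0; -1 0 0 0 0 0 0; -1 0 0 0 0 0 0; -1 0 0 0 0 0 0",
  squeeze=25,
)

```text
time: 2.15
ee_pos: [0.4625, 0.2143, 0.0109]
tool_rot: [[0.364, 0.931, 0.002], [0.931, -0.364, 0.001], [0.002, 0.002, -1.0]]
force: [0.1, -0.4, 0.6]
opening: 0.0563
gripper_force: 0.0
```

Emit:
send_rows(
  commands="-1 0 0 0 0 0 0; -1 0 0 0 0 0 0; -1 0 0 0 0 0 0; -1 0 0 0 0 0 0; -1 0 0 -0.5 0 0 0",
)

```text
time: 2.65
ee_pos: [0.4604, 0.2136, 0.0233]
tool_rot: [[0.365, 0.931, -0.004], [0.931, -0.365, -0.001], [-0.002, -0.003, -1.0]]
force: [0.3, 0.6, -1.5]
opening: 0.0278
gripper_force: 24.9
```

```bash
python3 - <<'E'
from h import *
s=sense(); print(s['ee_pos'],s['opening'],s['gripper_force'],rel(s,(.599,-.04,.17),-95))
E
```

```text
[0.46036991 0.21358067 0.02325404] 0.02779436836888251 24.919867515563965 (array([-6.2 ,  7.37, -4.9 ]), np.float64(12.27))
```

Emit:
send_rows(
  commands="-1 0 0 -1.6 0 0 1.4; -1 0 0 -3.2 0 0 2.8; -1 0 0 -4.9 0 0 4.2; -1 -1 1.2 -4.9 0 0 5.6; -1 -2 2.4 -4.9 0 0 7",
)

```text
time: 3.15
ee_pos: [0.5078, 0.132, 0.1737]
tool_rot: [[0.895, 0.446, 0.004], [0.446, -0.895, 0.001], [0.004, 0.001, -1.0]]
force: [0.2, -0.4, -1.3]
opening: 0.0273
gripper_force: 24.9
```

```bash
python3 - <<'E'
from h import *
s=sense(); print(s['ee_pos'],s['opening'],s['gripper_force'],rel(s,(.599,-.04,.17),-95))
E
```

```text
[0.50784683 0.13201602 0.17370769] 0.02729199853350451 24.914258122444153 (array([0.16, 6.49, 0.13]), np.float64(5.24))
```

Emit:
send_rows(
  commands="-1 0.2 6.5 0 0 0 5.2; -1 0.2 6.5 0 0 0 5.2; -1 0.2 6.5 0 0 0 5.2; -1 0.2 6.5 0 0 0 5.2; -1 0.2 6.5 0 0 0 5.2",
)

```text
time: 3.65
ee_pos: [0.6014, -0.0452, 0.1707]
tool_rot: [[0.996, -0.088, 0.001], [-0.088, -0.996, -0.002], [0.001, 0.002, -1.0]]
force: [-0.2, -0.4, -1.3]
opening: 0.0279
gripper_force: 24.9
```

```bash
python3 look.py pics/w2.png; python3 - <<'E'
from h import *
s=sense(); print(s['ee_pos'],s['opening'],rel(s,(.599,-.04,.17),-95))
E
```

```text
3.65 [ 0.6014 -0.0452  0.1707] [-0.2   0.53  1.38 -0.    1.23  1.46]
navy [318. 248.] (array([531.1, -38. ]), array([60.5, 44.7]), 85.0)
navy [317. 310.] (array([454.7, -30.6]), array([54.6, 35.9]), 85.0)
navy [319. 188.] (array([599.1, -45.1]), array([55.1, 24. ]), 85.0)
navy [ 61. 212.] (array([595.5, 224.7]), array([34. , 24.2]), 47.4)
[ 0.599963   -0.04244057  0.17054665] 0.027741833924228385 (array([-0.04, -0.08,  0.02]), np.float64(0.03))
```

View pics/w2.png

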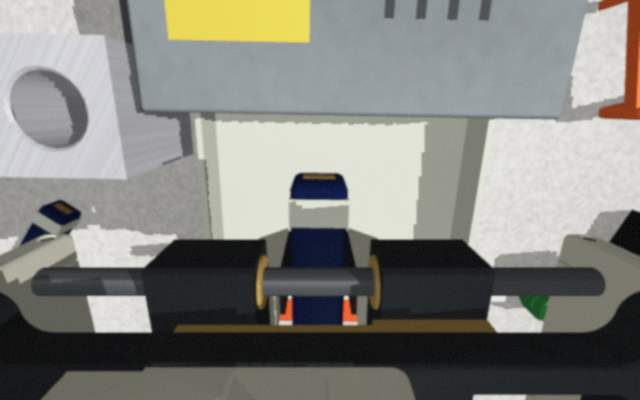

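Over the drawer, the wrist view has the pack hanging straight at (318,240). The locker's front top edge runs from (140,111) to (560,118), and the bore is at (48,107).

```bash
python3 - <<'E'
from h import *
s=sense(); C=cam('wrist',s)
f=cast(C,[(140,111),(560,118)],.11); print(f, np.degrees(np.arctan2(*(f[0]-f[1])))) 
print('bore',cast(C,[(46,107)],.12),'block',cast(C,[(110,36),(126,179)],.12))
print('wall tops L,R', cast(C,[(204,140),(478,180)],.053))
o=f.mean(0); a=-np.arctan2(*(f[0]-f[1])); R=np.array([[np.cos(a),-np.sin(a)],[np.sin(a),np.cos(a)]])
print(R@[0,.2]+o, R.T@(s['ee_pos'][:2]-o), 'targets',R@[-.07,.03]+o,R@[-.07,-.045]+o)
E
```

```text
[[ 0.6825408   0.07378986]
 [ 0.65413577 -0.21258703]] 5.664500729620259
bore [[0.68975945 0.1285046 ]] block [[0.72728033 0.07577576]
 [0.63835564 0.08896394]]
wall tops L,R [[ 0.6552593   0.05508305]
 [ 0.59872942 -0.18821123]]
[0.68807893 0.12962479] [-0.07070224  0.02007752] targets [ 0.6016412  -0.03263586] [ 0.59423845 -0.10726963]
```

Emit:
send_rows(
  commands="-1 0 -0.4 1.3 0 0 0.1; -1 0 -0.4 2.6 0 0 0.1; -1 0 -0.4 3.8 0 0 0.1; -1 0 -0.4 4.6 0 0 0.1; -1 0 -0.4 4.85 0 0 0.1",
)

```text
time: 4.2
ee_pos: [0.5979, -0.0261, 0.0231]
tool_rot: [[0.996, -0.088, -0.006], [-0.088, -0.996, 0.001], [-0.006, -0.001, -1.0]]
force: [-0.1, -0.1, -0.2]
opening: 0.0278
gripper_force: 24.9
```

Emit:
send_rows(
  commands="-1 0 0 0 0 0 0; 0 0 0 0 0 0 0; 0 0 0 0 0 0 0; 0 0 0 0 0 0 0; 0 0 0 -1 0 0 0",
)

```text
time: 4.7
ee_pos: [0.5983, -0.0275, 0.0539]
tool_rot: [[0.996, -0.091, -0.006], [-0.091, -0.996, 0.001], [-0.006, -0.001, -1.0]]
force: [-0.3, -0.8, -0.1]
opening: 0.0456
gripper_force: 0.0
```

```bash
python3 - <<'E'
from h import *
s=sense(); print(s['ee_pos'],s['opening'],rel(s,(.588,.24,.2),47.2))
E
```

```text
[ 0.59827845 -0.02749117  0.05388881] 0.045634375023647034 (array([-1.18, -8.85, -4.86]), np.float64(6.27))
```

Emit:
send_rows(
  commands="0 0 0 -1.6 0 0 0; 0 0 0 -3.2 0 0 0; 0 0 0 -4.8 0 0 1.4; 0 -0.4 -1.6 -4.9 0 0 2.8; 0 -0.6 -3.2 -4.9 0 0 4.2",
)

```text
time: 5.2
ee_pos: [0.5923, 0.0663, 0.2066]
tool_rot: [[0.863, -0.505, 0.006], [-0.505, -0.863, 0.0], [0.005, -0.003, -1.0]]
force: [0.2, -0.0, -0.7]
opening: 0.046
gripper_force: 0.0
```

```bash
python3 - <<'E'
from h import *
s=sense(); print(s['ee_pos'],s['opening'],rel(s,(.588,.24,.2),47.2))
E
```

```text
[0.59232618 0.06626495 0.20664062] 0.04601168708689353 (array([-3.05, -4.92,  0.22]), np.float64(2.08))
```

Emit:
send_rows(
  commands="0.6 -3 -4.9 0.2 0 0 2.1; 0.6 -3 -4.9 0.2 0 0 2.1; 0.6 -3 -4.9 0.2 0 0 2.1; 0.6 -3 -4.9 0.2 0 0 2.1; 0.6 -3 -4.9 0.2 0 0 2.1",
)

```text
time: 5.7
ee_pos: [0.5857, 0.2424, 0.1976]
tool_rot: [[0.741, -0.671, 0.001], [-0.671, -0.741, 0.001], [-0.0, -0.002, -1.0]]
force: [-0.3, -1.3, 0.8]
opening: 0.0732
gripper_force: 0.0
```

```bash
python3 look.py pics/w3.png; python3 - <<'E'
from h import *
s=sense(); print(s['ee_pos'],s['opening'],rel(s,(.5638,.2612,.008),47.2))
im=snapshot('top'); cv2.imwrite('pics/top1.png',im[:,:,::-1]); C=cam('top')
for c in blobs(mask(im,(105,90,20),(135,255,140)),30): print('navy',c.mean(0).round(),rect(cast(C,c,.026)))
E
```

```text
5.7 [0.5857 0.2424 0.1976] [0.27 0.56 1.24 0.   1.33 2.58]
navy [320. 211.] (array([554.9, 268.2]), array([63.4, 24.3]), -42.5)
navy [540.  10.] (array([563.8, -17.9]), array([51.9, 24.5]), 47.9)
[0.58613088 0.24020417 0.19758501] 0.07325395377926189 (array([-1.02, -0.01,  6.32]), np.float64(0.09))
navy [ 57. 187.] (array([620.7, 756.2]), array([129.3,  78.1]), -0.3)
navy [ 94. 196.] (array([600.1, 658.8]), array([111. ,  98.4]), -88.6)
navy [325. 206.] (array([586.3, -24.1]), array([71.2, 25.1]), -6.2)
navy [ 75. 173.] (array([662.3, 714. ]), array([70.7, 29.1]), -83.7)
navy [ 95. 178.] (array([647.8, 652.9]), array([39.5, 21.4]), -56.5)
```

Emit:
send_rows(
  commands="0.6 -1 0 1.6 0 0 0.1; 0.6 -1 0 3.2 0 0 0.1; 0.6 -1 0 4.8 0 0 0.1; 0.6 -1 0 6 0 0 0.1; 0.6 -1 0 6.3 0 0 0.1",
)

```text
time: 6.3
ee_pos: [0.562, 0.2562, 0.0041]
tool_rot: [[0.73, -0.684, -0.007], [-0.684, -0.73, -0.003], [-0.004, 0.007, -1.0]]
force: [0.5, 0.1, -0.1]
opening: 0.0734
gripper_force: 0.0
```

Emit:
send_rows(
  commands="-1 0 0 0 0 0 0; -1 0 0 0 0 0 0; -1 0 0 0 0 0 0; -1 0 0 0 0 0 0; -1 0 0 0 0 0 0",
)

```text
time: 6.8
ee_pos: [0.565, 0.2591, 0.0094]
tool_rot: [[0.731, -0.682, 0.002], [-0.682, -0.731, 0.001], [0.001, -0.002, -1.0]]
force: [0.1, 0.1, 0.2]
opening: 0.038
gripper_force: 0.0
```

Emit:
send_rows(
  commands="-1 0 0 0 0 0 0; -1 0 0 0 0 0 0; -1 0 0 0 0 0 0; -1 0 0 -1.6 0 0 0; -1 0 0 -3.2 0 0 0",
)

```text
time: 7.3
ee_pos: [0.563, 0.2585, 0.1031]
tool_rot: [[0.731, -0.682, -0.005], [-0.682, -0.731, -0.001], [-0.003, 0.004, -1.0]]
force: [1.4, 0.2, -0.7]
opening: 0.0277
gripper_force: 25.0
```

```bash
python3 - <<'E'
from h import *
s=sense(); print(s['ee_pos'],s['opening'],s['gripper_force'],rel(s,(.594,-.107,.17),-95.7))
E
```

```text
[0.56299811 0.25847788 0.1030748 ] 0.027727734910142486 24.999711513519287 (array([ 9.06,  8.21, -2.22]), np.float64(-6.22))
```

Emit:
send_rows(
  commands="-1 0 0 -1.6 0 0 -1; -1 0.6 0.5 -2.4 0 0 -2; -1 1.6 1.5 -2.6 0 0 -3; -1 2.7 2.5 -2.6 0 0 -4.2; -1 3.8 3.5 -2.6 0 0 -5.2",
)

```text
time: 7.8
ee_pos: [0.5759, 0.1031, 0.1821]
tool_rot: [[0.98, -0.199, 0.0], [-0.199, -0.98, 0.0], [0.0, -0.0, -1.0]]
force: [0.2, -0.4, -1.8]
opening: 0.0276
gripper_force: 25.0
```

```bash
python3 - <<'E'
from h import *
s=sense(); print(s['ee_pos'],s['opening'],s['gripper_force'],rel(s,(.594,-.107,.17),-95.7))
E
```

```text
[0.5758588  0.10314182 0.18210455] 0.02755645505202982 25.000188946723938 (array([1.99, 6.74, 0.4 ]), np.float64(-0.96))
```

Emit:
send_rows(
  commands="-1 2 6.7 0.4 0 0 -1; -1 2 6.7 0.4 0 0 -1; -1 2 6.7 0.4 0 0 -1; -1 2 6.7 0.4 0 0 -1; -1 2 6.7 0.4 0 0 -1",
)

```text
time: 8.3
ee_pos: [0.5934, -0.11, 0.169]
tool_rot: [[0.994, -0.106, -0.001], [-0.106, -0.994, -0.001], [-0.001, 0.001, -1.0]]
force: [0.4, -0.4, -1.5]
opening: 0.0275
gripper_force: 25.0
```

```bash
python3 look.py pics/w4.png;python3 - <<'E'
from h import *
s=sense(); print(s['ee_pos'],s['opening'],s['gripper_force'],rel(s,(.594,-.107,.024),-95.7))
E
```

```text
8.3 [ 0.5934 -0.11    0.169 ] [-0.31  0.53  1.38 -0.    1.23  1.37]
navy [318. 246.] (array([ 525.4, -101.5]), array([60.8, 47.8]), 84.0)
navy [235. 201.] (array([583.7, -22.9]), array([67.4, 31. ]), -6.1)
navy [318. 310.] (array([447.7, -93.6]), array([55.1, 35.8]), 83.9)
navy [318. 184.] (array([ 595.5, -109.3]), array([54.7, 23.7]), 84.0)
navy [231. 150.] (array([637.3, -29. ]), array([30.5,  6.8]), 84.0)
[ 0.59337567 -0.10902396  0.16901209] 0.027874089723180992 24.99931365251541 (array([ 0.02, -0.07,  4.83]), np.float64(-0.07))
```

Emit:
send_rows(
  commands="-1 0 0 1.3 0 0 0; -1 0 0 2.6 0 0 0; -1 0 0 3.8 0 0 0; -1 0 0 4.6 0 0 0; -1 0 0 4.8 0 0 0",
)

```text
time: 8.85
ee_pos: [0.5915, -0.1024, 0.0228]
tool_rot: [[0.995, -0.1, -0.006], [-0.1, -0.995, 0.002], [-0.006, -0.002, -1.0]]
force: [-0.3, 0.7, -2.1]
opening: 0.0274
gripper_force: 25.0
```

Emit:
send_rows(
  commands="-1 0 0 0 0 0 0; -0.1 0 0 0 0 0 0; -0.1 0 0 0 0 0 0; -0.1 0 0 0 0 0 0; -0.1 0 0 -1 0 0 0",
)

```text
time: 9.35
ee_pos: [0.5915, -0.104, 0.0539]
tool_rot: [[0.995, -0.101, -0.006], [-0.101, -0.995, 0.002], [-0.006, -0.001, -1.0]]
force: [-0.2, 0.7, -0.3]
opening: 0.0411
gripper_force: 0.0
```

Emit:
send_rows(
  commands="-0.1 0 0 -1.6 0 0 0; -0.1 0 0 -3.2 0 0 0; -0.1 -1.5 0 -3.2 0 0 0; -0.1 -3.1 0 -3.2 0 0 0; -0.1 -4.7 0 -3.2 0 0 0",
)

```text
time: 9.85
ee_pos: [0.4521, -0.0903, 0.1531]
tool_rot: [[0.995, -0.101, 0.002], [-0.101, -0.995, -0.001], [0.002, 0.001, -1.0]]
force: [0.2, -0.3, 0.4]
opening: 0.0414
gripper_force: 0.0
```

```bash
python3 - <<'E'
from h import *
s=sense(); print(s['time'],s['ee_pos'],s['opening'])
im=snapshot('top'); cv2.imwrite('pics/top2.png',im[80:300,140:500,::-1]); C=cam('top')
for c in blobs(mask(im,(105,90,20),(135,255,140)),30): print('navy',c.mean(0).round(),rect(cast(C,c,.04)))
E
```

```text
9.85 [ 0.45211572 -0.09027316  0.15308884] 0.04142583380476142
navy [ 56. 186.] (array([617.8, 748.4]), array([128. ,  77.4]), -1.0)
navy [ 95. 196.] (array([597.4, 652.1]), array([110.2,  97.4]), -88.6)
navy [325. 206.] (array([583.9, -24.3]), array([70.1, 26.6]), -2.8)
navy [ 75. 173.] (array([659. , 706.5]), array([70. , 28.8]), -83.7)
navy [352. 202.] (array([ 596.7, -102.1]), array([35.9, 25.2]), -6.1)
navy [ 95. 178.] (array([644.6, 646. ]), array([39.1, 21.1]), -56.5)
```

View pics/top2.png

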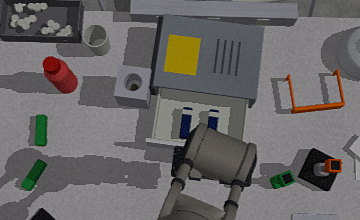

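Both packs lie in the open drawer (crop (187,123) and (213,122)). Next I'll push the drawer home.

```bash
python3 - <<'E'
from h import *
s=sense(); print(rel(s,(.4295,-.0457,.062),-95.66))
E
```

```text
(array([-0.5 , -1.33,  2.96]), np.float64(-0.02))
```

Emit:
send_rows(
  commands="-1 -0.6 -1.3 0.5 0 0 0; -1 -0.6 -1.3 2 0 0 0; -1 -0.6 -1.3 3.05 0 0 0; -1 -0.6 -1.3 3.05 0 0 0; -1 -0.6 -1.3 3.05 0 0 0",
)

```text
time: 10.4
ee_pos: [0.4401, -0.05, 0.0614]
tool_rot: [[0.995, -0.101, 0.0], [-0.101, -0.995, -0.0], [0.0, -0.0, -1.0]]
force: [-0.1, 0.6, 0.9]
opening: 0.0059
gripper_force: 0.0
```

Emit:
send_rows(
  commands="-1 0.6 0 0 0 0 0; -1 1.1 0 0 0 0 0; -1 1.6 0 0 0 0 0; -1 2.1 0 0 0 0 0; -1 2.6 0 0 0 0 0",
)

```text
time: 10.9
ee_pos: [0.518, -0.0584, 0.0629]
tool_rot: [[0.995, -0.102, 0.001], [-0.102, -0.995, -0.001], [0.001, 0.001, -1.0]]
force: [-3.9, -1.5, 0.6]
opening: 0.0005
gripper_force: 1.7
```

Emit:
send_rows(
  commands="-1 0.6 0 0 0 0 0; -1 1.2 0 0 0 0 0; -1 1.8 0 0 0 0 0; -1 2.4 0 0 0 0 0; -1 2.8 0 0 0 0 0",
)

```text
time: 11.4
ee_pos: [0.6021, -0.0671, 0.0631]
tool_rot: [[0.995, -0.102, 0.002], [-0.102, -0.995, -0.001], [0.002, 0.001, -1.0]]
force: [-4.2, -1.6, 1.0]
opening: 0.0006
gripper_force: 1.8
```

Emit:
send_rows(
  commands="-1 0.15 0 0 0 0 0; -1 0.3 0 0 0 0 0; -1 0.4 0 0 0 0 0; -1 0.5 0 0 0 0 0",
)

```text
time: 11.8
ee_pos: [0.6155, -0.0676, 0.0612]
tool_rot: [[0.995, -0.101, 0.0], [-0.101, -0.995, 0.0], [0.0, -0.0, -1.0]]
force: [-1.6, -0.5, 2.5]
opening: 0.0003
gripper_force: 1.3
```

Emit:
send_rows(
  commands="-1 0.1 0 0 0 0 0; -1 0.2 0 0 0 0 0; -1 0.2 0 0 0 0 0",
)

```text
time: 12.1
ee_pos: [0.6155, -0.0675, 0.0608]
tool_rot: [[0.995, -0.101, -0.014], [-0.101, -0.995, 0.002], [-0.014, -0.0, -1.0]]
force: [-24.3, 1.1, 17.3]
opening: 0.0003
gripper_force: 12.6
```

Emit:
send_rows(
  commands="-1 -0.5 0 0 0 0 0; -1 -1.5 0 0 0 0 0; -1 -2.8 0 -0.5 0 0 0; -1 -3.2 0 -2 0 0 0; -1 -3.2 0 -3.6 0 0 0",
)

```text
time: 12.6
ee_pos: [0.5233, -0.0578, 0.1688]
tool_rot: [[0.995, -0.101, -0.004], [-0.101, -0.995, 0.001], [-0.004, -0.001, -1.0]]
force: [1.3, -0.9, -0.6]
opening: 0.0008
gripper_force: 0.0
```

```bash
python3 - <<'E'
from h import *
s=sense(); print(s['ee_pos'],s['joint_pos'].round(2))
im=snapshot('top'); C=cam('top')
for c in blobs(mask(im,(3,150,60),(20,255,255)),15): print('orange',c.mean(0).round(),len(c),rect(cast(C,c,.152)))
for c in blobs(mask(im,(40,100,30),(90,255,255)),15): print('green',c.mean(0).round(),rect(cast(C,c,.1)))
print(cast(C,[(474,245)],.152))
print(rel(s,(.46,-.36,.27),-95.66))
E
```

```text
[ 0.52330796 -0.0578383   0.16876197] [-0.26  0.4   1.6   0.    1.14  1.42]
orange [456. 176.] 249 (array([ 670. , -366.1]), array([146. , 107.3]), -81.9)
orange [473. 246.] 54 (array([ 472.2, -408.7]), array([42.9, 33.5]), -88.2)
green [173. 255.] (array([428.2, 379.1]), array([84.6, 32. ]), -27.3)
green [181. 210.] (array([550. , 370.9]), array([84.7, 30.1]), 5.0)
green [422. 260.] (array([ 436.3, -287.7]), array([63.5, 34.9]), -70.1)
[[ 0.47351863 -0.41152481]]
(array([-1.09, 10.23, -3.38]), np.float64(-0.03))
```

Emit:
send_rows(
  commands="1 -0.3 1 -1.5 0 0 0; 1 -0.5 2.6 -2.5 0 0 0; 1 -0.5 4.2 -3.5 0 0 0; 1 -0.5 5.8 -3.7 0 0 0; 1 -0.5 7.4 -3.7 0 0 0",
)

```text
time: 13.15
ee_pos: [0.4907, -0.2674, 0.2815]
tool_rot: [[0.995, -0.1, 0.005], [-0.1, -0.995, -0.003], [0.005, 0.003, -1.0]]
force: [1.5, -0.5, 0.6]
opening: 0.0354
gripper_force: 0.0
```

Emit:
send_rows(
  commands="1 0.5 1.6 0 0 0 0; 1 0.9 3.2 0 0 0 0; 1 0.9 3.7 0 0 0 0; 1 0.9 3.7 0 0 0 0; 1 0.9 3.7 0 0 0 0",
)

```text
time: 13.65
ee_pos: [0.5057, -0.3776, 0.2786]
tool_rot: [[0.995, -0.101, 0.0], [-0.101, -0.995, 0.001], [0.0, -0.001, -1.0]]
force: [0.1, 0.6, 0.7]
opening: 0.0763
gripper_force: 0.0
```

```bash
python3 - <<'E'
from h import *
s=sense(); print(s['ee_pos'],s['joint_pos'].round(2))
im=snapshot('wrist'); C=cam('wrist',s); cv2.imwrite('pics/w5.png',im[:,:,::-1])
for c in blobs(mask(im,(3,150,50),(20,255,255)),60): print('orange',c.mean(0).round(),c.min(0),c.max(0),rect(cast(C,c,.152)))
E
```

```text
[ 0.50568054 -0.37756864  0.27864228] [-0.76  0.52  1.11  0.    1.52  0.91]
orange [44. 79.] [ 0 64] [92 92] (array([ 628.1, -150. ]), array([82.3, 22.7]), 84.3)
orange [322.  32.] [258   0] [396  61] (array([ 640. , -397.7]), array([113.1,  45.7]), 84.2)
orange [358. 209.] [339 188] [375 230] (array([ 481.4, -412.4]), array([42.1, 35. ]), -0.9)
```

View pics/w5.png

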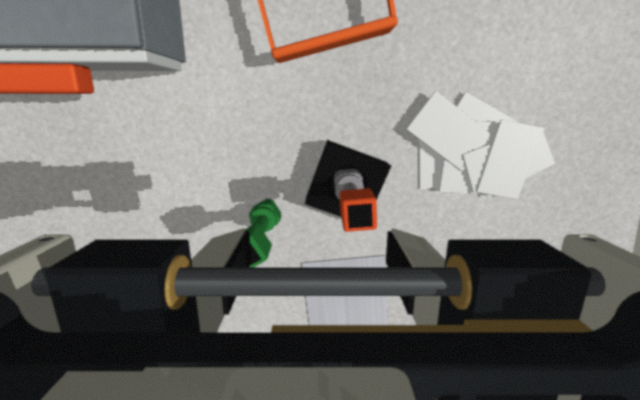

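```bash
python3 - <<'E'
import cv2
i=cv2.imread('pics/w5.png'); cv2.imwrite('pics/c5.png',cv2.resize(i[130:240,250:400],(750,550),interpolation=cv2.INTER_CUBIC))
E
```

```text
(no output)
```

View pics/c5.png

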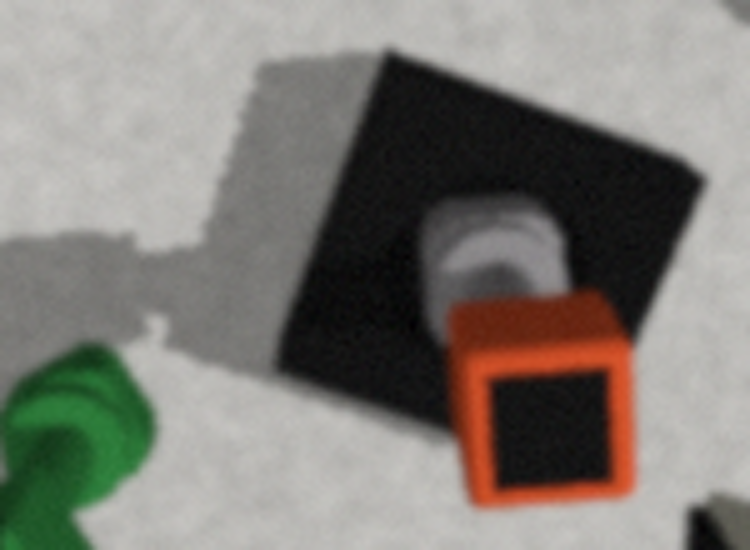

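The wrist crop shows the orange head's top square with corners (465,348), (632,340), (635,492) and (475,505). It stands in the black stand, whose corners are (388,50), (705,180) and (278,370).

```bash
python3 - <<'E'
from h import *
s=sense(); C=cam('wrist',s)
f=lambda L:np.array(L)/5.+[250,130]
k=cast(C,f([(463,350),(632,341),(636,492),(475,506)]),.152); print(k,k.mean(0),rect(k))
st=cast(C,f([(388,50),(705,182),(278,370)]),.034); print('stand',st,(st[1]+st[2])/2,rect(np.r_[st,[st[1]+st[2]-st[0]]]))
d=k-np.roll(k,1,0); a=np.degrees(np.arctan2(d[:,1],d[:,0])); print(a%90)
for y in(a.mean()%90,): print(y)
print(s['ee_pos'],rel(s,(*k.mean(0),.113),-95))
E
```

```text
[[ 0.49256598 -0.39835445]
 [ 0.49116906 -0.43089003]
 [ 0.45983503 -0.4302306 ]
 [ 0.45999051 -0.39824356]] [ 0.47589015 -0.41442966] (array([ 476.2, -414.5]), array([32.6, 32.5]), -0.3)
stand [[ 0.53843792 -0.39140996]
 [ 0.49578111 -0.47168391]
 [ 0.45505293 -0.35362729]] [ 0.47541702 -0.4126556 ] (array([ 475.4, -412.7]), array([97.3, 90.7]), -24.4)
[89.8049706  87.5414974  88.79438386 89.7215168 ]
43.965592163776535
[ 0.50583032 -0.37700552  0.27906026] (array([-0.87,  1.34,  5.53]), np.float64(-0.12))
```

Emit:
send_rows(
  commands="0.4 -0.9 1.3 0 0 0 -1.4; 0.4 -0.9 1.3 0 0 0 -2.8; 0.4 -0.9 1.3 0 0 0 -4.2; 0.4 -0.9 1.3 0 0 0 -5.6; 0.4 -0.9 1.3 0 0 0 -7",
)

```text
time: 14.2
ee_pos: [0.4754, -0.4126, 0.2797]
tool_rot: [[0.802, 0.597, 0.001], [0.597, -0.802, -0.0], [0.001, 0.001, -1.0]]
force: [0.9, 0.1, -0.3]
opening: 0.0644
gripper_force: 0.0
```

Emit:
send_rows(
  commands="0.4 0 0 0 0 0 -1.4; 0.4 0 0 0 0 0 -2.8; 0.4 0 0 0 0 0 -4.2; 0.4 0 0 0 0 0 -5.6; 0.4 0 0 0 0 0 -7",
)

```text
time: 14.7
ee_pos: [0.4755, -0.4125, 0.2797]
tool_rot: [[0.196, 0.981, 0.001], [0.981, -0.196, -0.0], [-0.0, 0.001, -1.0]]
force: [0.6, -0.4, 1.0]
opening: 0.0645
gripper_force: 0.0
```

Emit:
send_rows(
  commands="0.4 0 0 0 0 0 -1.4; 0.4 0 0 0 0 0 -2.8; 0.4 0 0 0 0 0 -4.2; 0.4 0 0 0 0 0 -5.6; 0.4 0 0 0 0 0 -7",
)

```text
time: 15.2
ee_pos: [0.4755, -0.4125, 0.2797]
tool_rot: [[-0.51, 0.86, 0.001], [0.86, 0.51, -0.0], [-0.001, 0.001, -1.0]]
force: [-0.4, 0.7, -0.4]
opening: 0.0642
gripper_force: 0.0
```

Emit:
send_rows(
  commands="0.4 0 0 0 0 0 -1.4; 0.4 0 0 0 0 0 -2.8; 0.4 0 0 0 0 0 -4.2; 0.4 0 0 0 0 0 -5.6; 0.4 0 0 0 0 0 -7",
)

```text
time: 15.7
ee_pos: [0.4755, -0.4125, 0.2798]
tool_rot: [[-0.955, 0.298, 0.001], [0.298, 0.955, -0.0], [-0.001, -0.0, -1.0]]
force: [0.0, 0.1, -0.1]
opening: 0.0644
gripper_force: 0.0
```

Emit:
send_rows(
  commands="0.4 0 0 0 0 0 -1.4; 0.4 0 0 0 0 0 -2.8; 0.4 0 0 0 0 0 -2.8",
)

```text
time: 16.0
ee_pos: [0.4754, -0.4127, 0.2797]
tool_rot: [[-1.0, 0.014, 0.001], [0.014, 1.0, -0.0], [-0.001, -0.0, -1.0]]
force: [0.2, 0.2, -0.2]
opening: 0.0638
gripper_force: 0.0
```

```bash
python3 - <<'E'
from h import *
s=sense(); print(s['time'],s['ee_pos'],s['opening'],s['joint_pos'].round(2),rel(s,(.4755,-.4135,.113),89))
E
```

```text
16.0 [ 0.47543769 -0.41272604  0.27968837] 0.06384147849378008 [-0.84  0.51  1.11  0.    1.52 -2.39] (array([ 0.  , -0.02,  5.56]), np.float64(0.03))
```

Emit:
send_rows(
  commands="0.4 0 0 1.5 0 0 0; 0.4 0 0 3 0 0 0; 0.4 0 0 4.4 0 0 0; 0.4 0 0 5.3 0 0 0; 0.4 0 0 5.55 0 0 0",
)

```text
time: 16.5
ee_pos: [0.4738, -0.412, 0.1093]
tool_rot: [[-1.0, 0.02, -0.004], [0.02, 1.0, 0.005], [0.004, 0.005, -1.0]]
force: [0.2, 0.2, -0.2]
opening: 0.0641
gripper_force: 0.0
```

Emit:
send_rows(
  commands="-1 0 0 0 0 0 0; -1 0 0 0 0 0 0; -1 0 0 0 0 0 0; -1 0 0 0 0 0 0; -1 0 0 0 0 0 0",
  squeeze=50,
)

```text
time: 17.0
ee_pos: [0.4752, -0.415, 0.1137]
tool_rot: [[-1.0, 0.018, 0.002], [0.018, 1.0, -0.002], [-0.002, -0.002, -1.0]]
force: [-0.3, 0.3, 5.1]
opening: 0.0337
gripper_force: 50.0
```

Emit:
send_rows(
  commands="-1 0 0 0 0 0 0; -1 0 0 -0.3 0 0 0; -1 0 0 -0.8 0 0 0; -1 0 0 -1.6 0 0 0; -1 0 0 -2.5 0 0 0",
)

```text
time: 17.5
ee_pos: [0.474, -0.4139, 0.187]
tool_rot: [[-1.0, 0.018, -0.002], [0.018, 1.0, 0.003], [0.002, 0.003, -1.0]]
force: [0.4, -0.4, -2.6]
opening: 0.0336
gripper_force: 50.0
```

```bash
python3 - <<'E'
from h import *
s=sense(); print(rel(s,(.71,.05,.26),70))
E
```

```text
(array([-7.58, 15.61, -2.41]), np.float64(3.16))
```

Emit:
send_rows(
  commands="-1 0 0 -1.3 0 0 0; -1 -0.3 0.7 -2.4 0 0 0.5; -1 -1 2 -2.4 0 0 1; -1 -1.7 3.4 -2.4 0 0 1.5; -1 -2.4 4.9 -2.4 0 0 2",
)

```text
time: 18.0
ee_pos: [0.5493, -0.2677, 0.2593]
tool_rot: [[-0.973, 0.229, -0.001], [0.229, 0.973, 0.0], [0.001, 0.0, -1.0]]
force: [1.5, 0.1, -2.8]
opening: 0.0336
gripper_force: 50.0
```

```bash
python3 - <<'E'
from h import *
s=sense(); print(s['ee_pos'],s['joint_pos'].round(2),rel(s,(.71,.05,.26),70))
E
```

```text
[ 0.54934197 -0.26769341  0.25931833] [-0.58  0.48  1.21  0.    1.45 -1.92] (array([-2.79, 11.53, -0.02]), np.float64(1.13))
```

Emit:
send_rows(
  commands="-1 -0.4 1.5 0 0 0 0.4; -1 -0.8 3 0 0 0 0.8; -1 -1.2 4.6 0 0 0 1.1; -1 -1.6 6.2 0 0 0 1.1; -1 -1.9 7.8 0 0 0 1.1",
)

```text
time: 18.5
ee_pos: [0.6579, -0.0518, 0.259]
tool_rot: [[-0.942, 0.336, -0.001], [0.336, 0.942, 0.0], [0.001, -0.0, -1.0]]
force: [-0.1, -0.7, -4.1]
opening: 0.0337
gripper_force: 50.0
```

```bash
python3 - <<'E'
from h import *
s=sense(); print(s['ee_pos'],s['joint_pos'].round(2),rel(s,(.71,.05,.26),70))
E
```

```text
[ 0.65787036 -0.05180705  0.25899499] [-0.19  0.58  1.04  0.    1.52 -1.42] (array([-0.5 ,  3.78, -0.03]), np.float64(0.06))
```

Emit:
send_rows(
  commands="-1 -0.5 1.5 0 0 0 0; -1 -0.5 3 0 0 0 0; -1 -0.5 3.8 0 0 0 0; -1 -0.5 3.8 0 0 0 0; -1 -0.5 3.8 0 0 0 0",
)

```text
time: 19.0
ee_pos: [0.7096, 0.0491, 0.2585]
tool_rot: [[-0.942, 0.335, -0.002], [0.335, 0.942, -0.0], [0.002, -0.001, -1.0]]
force: [0.6, -0.7, -3.2]
opening: 0.0338
gripper_force: 50.0
```

```bash
python3 - <<'E'
from h import *
s=sense(); print(s['ee_pos'].tolist(),s['tool_rot'].tolist())
im=snapshot('wrist'); C=cam('wrist',s); cv2.imwrite('pics/w6.png',im[:,:,::-1])
p=proj(C,(.689,.1288,.07))[0]; print(p,proj(C,(.689,.1288,.12)))
u,v=p.astype(int); c=im[v-50:v+50,u-60:u+60]; cv2.imwrite('pics/c6.png',cv2.resize(c,(720,600),interpolation=cv2.INTER_CUBIC)[:,:,::-1]); print(u-60,v-50)
E
```

```text
[0.7095538734749275, 0.04907688280094911, 0.2585235144778421] [[-0.9423570876550451, 0.334603383958539, -0.0019221836010440126], [0.33460469555860745, 0.942358498539526, -0.00039741723867929156], [0.001678408899291621, -0.0010176806102608225, -0.9999980736330156]]
[378.45390838 133.34412891] [[388.35192813 137.77201208]]
318 83
```

View pics/c6.png

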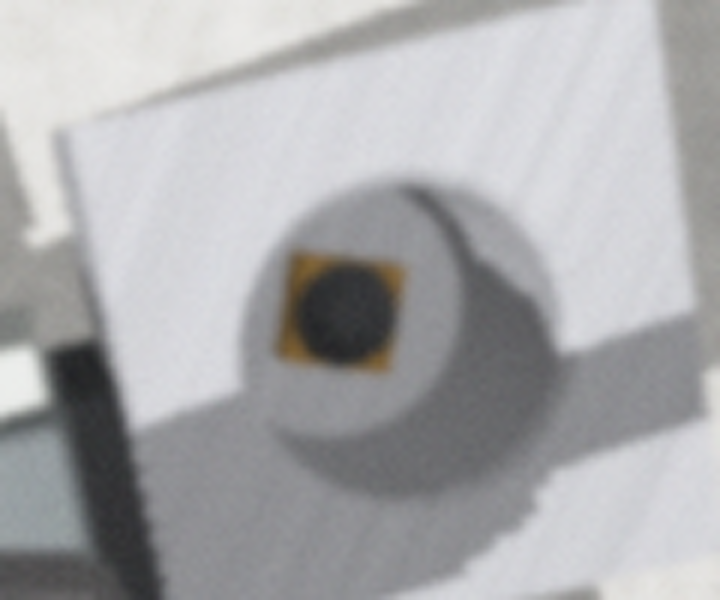

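The bore crop shows the nut's brass top with corners (292,252), (406,267), (390,372) and (276,358), and the bore mouth circle centred at (402,337).

```bash
python3 - <<'E'
from h import *
C=cam('wrist',dict(ee_pos=[0.7095538734749275, 0.04907688280094911, 0.2585235144778421],tool_rot=[[-0.9423570876550451, 0.334603383958539, -0.0019221836010440126], [0.33460469555860745, 0.942358498539526, -0.00039741723867929156], [0.001678408899291621, -0.0010176806102608225, -0.9999980736330156]]))
f=lambda L:np.array(L)/6.+[318,83]
n=cast(C,f([(292,252),(406,267),(390,372),(276,358)]),.064); d=n-np.roll(n,1,0)
print(n.mean(0),rect(n),np.degrees(np.arctan2(d[:,1],d[:,0])))
b=cast(C,f([(402,337),(241,337),(563,337),(402,176),(402,498)]),.12); print('mouth',b, np.linalg.norm(b[1]-b[2]),np.linalg.norm(b[3]-b[4]))
s=sense(); print(s['ee_pos'],rel(s,(*n.mean(0),.26),78))
E
```

```text
[0.69037303 0.12533206] (array([690.4, 125.4]), array([22. , 19.6]), 63.6) [ 154.20699996   63.24870452  -24.89013768 -116.37921791]
mouth [[0.68919976 0.12544129]
 [0.68070725 0.10141821]
 [0.69769168 0.14946272]
 [0.66550545 0.13224609]
 [0.71404995 0.11830454]] 0.0509582747481263 0.05050679346275281
[0.7095195  0.04806912 0.25884384] (array([ 1.47,  2.21, -0.04]), np.float64(-1.27))
```

```bash
python3 - <<'E'
from h import *
s=sense(); print(s['ee_pos'],rel(s,(.690,.1254,.25),64),s['force'])
E
```

```text
[0.7095195  0.04806912 0.25884384] (array([1.48, 2.21, 0.29]), np.float64(1.06)) [-1.12392258 -0.48718867 -3.3597967 ]
```

Emit:
send_rows(
  commands="-1 1.48 2.21 0.3 0 0 1.06; -1 1.48 2.21 0.3 0 0 1.06; -1 1.48 2.21 0.3 0 0 1.06; -1 1.48 2.21 0.3 0 0 1.06",
)

```text
time: 19.45
ee_pos: [0.6901, 0.125, 0.2507]
tool_rot: [[-0.899, 0.438, 0.0], [0.438, 0.899, -0.001], [-0.0, -0.001, -1.0]]
force: [-0.3, 0.0, -3.7]
opening: 0.0341
gripper_force: 50.0
```

```bash
python3 - <<'E'
from h import *
for i in range(1):
    s=sense(); print(s['ee_pos'],rel(s,(.690,.1254,.162),64),s['joint_pos'].round(2))
E
```

```text
[0.69013749 0.12504253 0.25074532] (array([0.01, 0.01, 2.96]), np.float64(0.0)) [ 0.07  0.68  0.9  -0.    1.57 -1.05]
```

Emit:
send_rows(
  commands="-1 0 0 0.7 0 0 0; -1 0 0 1.4 0 0 0; -1 0 0 2 0 0 0; -1 0 0 2.4 0 0 0; -1 0 0 2.5 0 0 0",
)

```text
time: 19.95
ee_pos: [0.69, 0.1242, 0.1738]
tool_rot: [[-0.898, 0.44, -0.003], [0.44, 0.898, -0.0], [0.002, -0.002, -1.0]]
force: [0.1, 0.1, -3.2]
opening: 0.0337
gripper_force: 50.0
```

Emit:
send_rows(
  commands="-1 0 0 0.2 0 0 0; -1 0 0 0.4 0 0 0; -1 0 0 0.55 0 0 0; -1 0 0 0.7 0 0 0; -1 0 0 0.77 0 0 0",
)

```text
time: 20.45
ee_pos: [0.6902, 0.1261, 0.1519]
tool_rot: [[-0.899, 0.438, -0.0], [0.438, 0.899, 0.0], [0.0, -0.0, -1.0]]
force: [0.1, -0.8, -2.6]
opening: 0.0341
gripper_force: 50.0
```

Emit:
send_rows(
  commands="-1 0 0 0.03 0 0 0; -1 0 0 0.05 0 0 0; -1 0 0 0.05 0 0 0",
)

```text
time: 20.75
ee_pos: [0.6904, 0.1261, 0.1518]
tool_rot: [[-0.899, 0.438, 0.001], [0.438, 0.899, 0.0], [-0.001, 0.0, -1.0]]
force: [-2.4, -0.2, 3.3]
opening: 0.0339
gripper_force: 50.0
```

Emit:
send_rows(
  commands="-1 0 0 0 0 0 1.2; -1 0 0 0 0 0 2.4; -1 0 0 0 0 0 3.6; -1 0 0 0 0 0 4.8; -1 0 0 0 0 0 6",
)

```text
time: 21.25
ee_pos: [0.6902, 0.1241, 0.1518]
tool_rot: [[-0.465, 0.885, 0.0], [0.885, 0.465, -0.003], [-0.003, -0.002, -1.0]]
force: [-3.3, -5.7, 4.2]
opening: 0.0338
gripper_force: 50.0
```

Emit:
send_rows(
  commands="-1 0 0 0 0 0 1.2; -1 0 0 0 0 0 2.4; -1 0 0 0 0 0 3.6; -1 0 0 0 0 0 4.8; -1 0 0 0 0 0 6",
)

```text
time: 21.75
ee_pos: [0.6898, 0.124, 0.1518]
tool_rot: [[0.144, 0.99, -0.001], [0.99, -0.144, -0.003], [-0.003, -0.001, -1.0]]
force: [-4.6, -5.9, 5.8]
opening: 0.0338
gripper_force: 50.0
```

Emit:
send_rows(
  commands="-1 0 0 0 0 0 1.2; -1 0 0 0 0 0 2.4; -1 0 0 0 0 0 3.6; -1 0 0 0 0 0 4.8; -1 0 0 0 0 0 6",
)

```text
time: 22.25
ee_pos: [0.6895, 0.1242, 0.1518]
tool_rot: [[0.698, 0.716, -0.002], [0.716, -0.698, -0.003], [-0.003, 0.001, -1.0]]
force: [-5.5, -6.3, 6.7]
opening: 0.0333
gripper_force: 50.0
```

Emit:
send_rows(
  commands="-1 0 0 0 0 0 1.2; -1 0 0 0 0 0 2.4; -1 0 0 0 0 0 3.6; -1 0 0 0 0 0 4.8; -1 0 0 0 0 0 6",
)

```text
time: 22.75
ee_pos: [0.6893, 0.1245, 0.1518]
tool_rot: [[0.986, 0.169, -0.002], [0.169, -0.986, -0.003], [-0.003, 0.002, -1.0]]
force: [-6.1, -6.2, 7.4]
opening: 0.0337
gripper_force: 50.0
```

```bash
python3 - <<'E'
from h import *
s=sense(); R=s['tool_rot']; print(s['ee_pos'],np.degrees(np.arctan2(R[1,1],R[0,1])),s['joint_pos'].round(2),s['force'],s['torque'],rel(s,s['ee_pos'],-93.3))
E
```

```text
[0.68932624 0.12448859 0.1518176 ] -80.26311515386224 [ 0.07  0.73  1.07 -0.    1.35  1.47] [-6.14069826 -6.16631825  7.38292068] [-1.21810626  1.89806677  0.20190177] (array([0., 0., 0.]), np.float64(2.17))
```

Emit:
send_rows(
  commands="-1 0 0 0 0 0 0.8; -1 0 0 0 0 0 1.6; -1 0 0 0 0 0 2.4; -1 0 0 0 0 0 3; -1 0 0 0 0 0 3.4",
)

```text
time: 23.25
ee_pos: [0.6893, 0.1247, 0.1518]
tool_rot: [[0.983, -0.182, -0.002], [-0.182, -0.983, -0.002], [-0.002, 0.003, -1.0]]
force: [-7.4, -4.1, 6.2]
opening: 0.0336
gripper_force: 50.0
```

```bash
cat > st.py <<'E'
from h import *
s=sense(); R=s['tool_rot']; print(s['ee_pos'],np.degrees(np.arctan2(R[1,1],R[0,1])),s['joint_pos'].round(2),s['force'],s['torque'],s['opening'])
E
python3 st.py
```

```text
[0.68925084 0.12469833 0.1517921 ] -100.50278445432679 [ 0.07  0.73  1.07 -0.    1.35  1.83] [-7.41897377 -4.08223173  6.24441931] [-1.09045506  1.95060928  0.18431761] 0.03361308763014932
```

Emit:
send_rows(
  commands="-1 0 0 0 0 0 0.4; -1 0 0 0 0 0 0.8; -1 0 0 0 0 0 1; -1 0 0 0 0 0 1",
)

```text
time: 23.65
ee_pos: [0.6892, 0.1248, 0.1518]
tool_rot: [[0.959, -0.282, -0.002], [-0.282, -0.959, -0.002], [-0.002, 0.003, -1.0]]
force: [-6.6, -4.6, 6.2]
opening: 0.0339
gripper_force: 50.0
```

```bash
python3 st.py
```

```text
[0.68923531 0.12476233 0.15176654] -106.40572637622667 [ 0.07  0.73  1.07 -0.    1.35  1.93] [-6.60378364 -4.5551185   6.18247404] [-1.06667043  1.9262998   0.08170696] 0.03392778586376914
```

Emit:
send_rows(
  commands="-1 0 0 0 0 0 0.4; -1 0 0 0 0 0 0.8; -1 0 0 0 0 0 0.8",
)

```text
time: 23.95
ee_pos: [0.6892, 0.1248, 0.1518]
tool_rot: [[0.932, -0.362, -0.002], [-0.362, -0.932, -0.002], [-0.001, 0.003, -1.0]]
force: [-6.5, -4.8, 5.6]
opening: 0.0341
gripper_force: 50.0
```

```bash
python3 st.py
```

```text
[0.68922942 0.12480025 0.15180655] -111.2076725747718 [ 0.07  0.73  1.07 -0.    1.35  2.01] [-6.4853663  -4.84455451  5.61468074] [-1.09266691  1.87264345  0.33366681] 0.03407046990146198
```

Emit:
send_rows(
  commands="-1 0 0 0 0 0 0.4; -1 0 0 0 0 0 0.8; -1 0 0 0 0 0 0.8; -1 0 0 0 0 0 0.8",
)

```text
time: 24.35
ee_pos: [0.6893, 0.1249, 0.1518]
tool_rot: [[0.9, -0.437, -0.002], [-0.437, -0.9, -0.002], [-0.001, 0.003, -1.0]]
force: [-7.9, -3.3, 6.1]
opening: 0.0338
gripper_force: 50.1
```

```bash
python3 st.py
```

```text
[0.68925363 0.12487482 0.15179476] -115.89244210194865 [ 0.07  0.73  1.07 -0.    1.35  2.09] [-7.9212204  -3.31109538  6.05032039] [-1.06736751  1.93149143  0.83693874] 0.0338001378144824
```

Emit:
send_rows(
  commands="-1 0 0 0 0 0 -1; -1 0 0 0 0 0 -2; -1 0 0 -0.5 0 0 -2; -1 0 0 -1.2 0 0 -2; -1 0 0 -2.2 0 0 -2",
)

```text
time: 24.85
ee_pos: [0.6897, 0.126, 0.2152]
tool_rot: [[0.97, -0.241, -0.004], [-0.241, -0.97, 0.0], [-0.004, 0.001, -1.0]]
force: [0.8, -0.4, -3.8]
opening: 0.0336
gripper_force: 50.0
```

Emit:
send_rows(
  commands="-1 0 0 -1.3 0 0 0; -1 0 0 -1.6 0 0 0; -1 0 0 -1.6 0 0 0; -1 0 0 -1.6 0 0 0",
)

```text
time: 25.25
ee_pos: [0.6897, 0.126, 0.2622]
tool_rot: [[0.97, -0.241, -0.003], [-0.241, -0.97, -0.0], [-0.003, 0.001, -1.0]]
force: [-0.3, -0.2, -4.2]
opening: 0.0338
gripper_force: 50.0
```

```bash
python3 st.py; python3 - <<'E'
from h import *
s=sense(); print(rel(s,(.4755,-.4127,.26)))
# where camera sees nut?
C=cam('wrist',s); print(proj(C,(.690,.1254,.064)))
E
```

```text
[0.68973643 0.12599653 0.26224116] -103.97273281104482 [0.07 0.68 0.87 0.   1.6  1.89] [-0.25342845 -0.16701127 -4.20015217] [-0.05368704  0.20295925  0.01760714] 0.03380446497273473
(array([-2.59, 19.15,  0.1 ]), None)
[[319.3263306  172.20639405]]
```

Emit:
send_rows(
  commands="-1 -1.3 0.3 0 0 0 0; -1 -2.5 0.6 0 0 0 0; -1 -2.5 0.6 0 0 0 0; -1 -2.5 0.6 0 0 0 0",
)

```text
time: 25.65
ee_pos: [0.6122, 0.1267, 0.2632]
tool_rot: [[0.97, -0.241, -0.003], [-0.241, -0.97, -0.0], [-0.003, 0.001, -1.0]]
force: [-0.4, -0.3, -2.7]
opening: 0.0341
gripper_force: 50.0
```

```bash
python3 - <<'E'
from h import *
s=sense(); im=snapshot('wrist'); C=cam('wrist',s)
p=proj(C,(.690,.1254,.07))[0]; u,v=p.astype(int); print(u-60,v-50, s['ee_pos'].tolist(),rel(s,(.4755,-.4127,.26)))
m=mask(im,(10,120,40),(28,255,220)); m[:max(0,v-25)]=0; m[v+25:]=0; m[:,:u-30]=0; m[:,u+30:]=0
pts=cv2.findNonZero(m)[:,0]; h=cv2.convexHull(pts)[:,0]; print(len(pts),rect(cast(C,h,.064)))
cv2.imwrite('pics/c7.png',cv2.resize(im[v-50:v+50,u-60:u+60],(720,600),interpolation=cv2.INTER_CUBIC)[:,:,::-1])
E
```

```text
243 55 [0.6122134844054382, 0.12669144719629685, 0.26317639672868764] (array([-0.08, 18.55,  0.12]), None)
16 (array([690.5, 125.4]), array([17.1, 16.5]), 87.8)
```

View pics/c7.png

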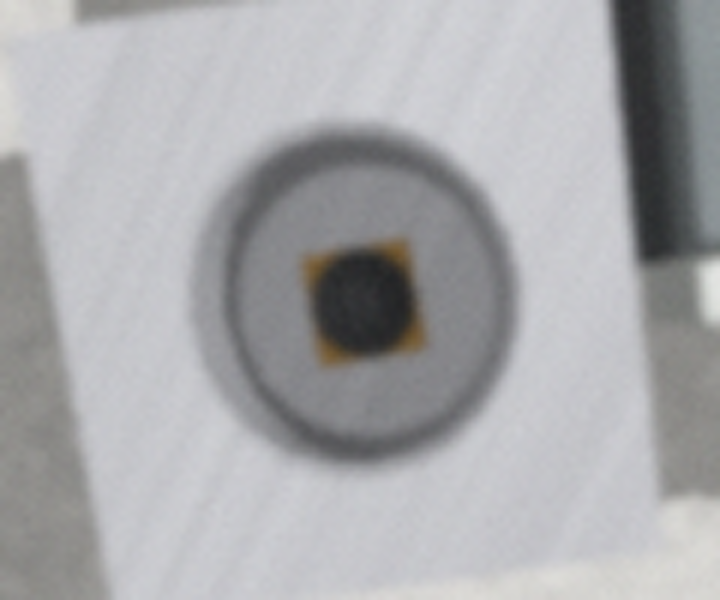

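The nut (crop (365,302)) now sits square with the block, about half a turn round from where it started, so it is locked. I'll return the key to the stand.

Emit:
send_rows(
  commands="-1 0 1.2 -0.3 0 0 0; -1 0 2.8 -0.4 0 0 0; -1 0 4.4 -0.4 0 0 0; -1 0 6 -0.4 0 0 0; -1 0 7.6 -0.4 0 0 0",
)

```text
time: 26.2
ee_pos: [0.5586, -0.0968, 0.2761]
tool_rot: [[0.97, -0.241, 0.0], [-0.241, -0.97, -0.0], [0.0, 0.0, -1.0]]
force: [0.7, 0.0, -3.4]
opening: 0.0335
gripper_force: 50.0
```

Emit:
send_rows(
  commands="-1 0 1.6 0 0 0 0; -1 0 3.2 0 0 0 0; -1 0 4.8 0 0 0 0; -1 0 6.4 0 0 0 0; -1 0 7.8 0 0 0 0",
)

```text
time: 26.7
ee_pos: [0.5015, -0.325, 0.2759]
tool_rot: [[0.97, -0.243, 0.0], [-0.243, -0.97, -0.0], [0.0, 0.0, -1.0]]
force: [1.4, -0.1, -2.4]
opening: 0.0337
gripper_force: 50.0
```

```bash
python3 st.py; python3 - <<'E'
from h import *
s=sense(); print(rel(s,(.4755,-.4127,.26)))
E
```

```text
[ 0.50147906 -0.32504228  0.27593589] -104.04396257309615 [-0.7   0.45  1.22 -0.    1.47  1.11] [ 1.38405418 -0.1057234  -2.37436944] [-0.03082846  0.18157875 -0.05598137] 0.03366738891157336
(array([-0.13,  3.04,  0.53]), None)
```

Emit:
send_rows(
  commands="-1 -0.13 1.5 0 0 0 0; -1 -0.13 2.8 0 0 0 0; -1 -0.13 3.06 0 0 0 0; -1 -0.13 3.06 0 0 0 0; -1 -0.13 3.06 0 0 0 0",
)

```text
time: 27.2
ee_pos: [0.4763, -0.4094, 0.276]
tool_rot: [[0.97, -0.241, -0.0], [-0.241, -0.97, 0.001], [-0.0, -0.001, -1.0]]
force: [-0.5, -0.0, -3.8]
opening: 0.0338
gripper_force: 50.0
```

```bash
python3 - <<'E'
from h import *
s=sense(); print(s['ee_pos'],rel(s,(.4753,-.4133,.145)))
E
```

```text
[ 0.47631284 -0.40938018  0.27602916] (array([0.  , 0.14, 4.37]), None)
```

Emit:
send_rows(
  commands="-1 0 0.05 1.3 0 0 0; -1 0 0.05 2.6 0 0 0; -1 0 0.05 3.6 0 0 0; -1 0 0.05 4 0 0 0; -1 0 0.05 4 0 0 0",
)

```text
time: 27.7
ee_pos: [0.4756, -0.4097, 0.1554]
tool_rot: [[0.971, -0.24, -0.002], [-0.24, -0.971, 0.003], [-0.002, -0.002, -1.0]]
force: [0.4, 0.1, -2.7]
opening: 0.0339
gripper_force: 50.0
```

```bash
python3 - <<'E'
from h import *
s=sense(); print(s['ee_pos'],rel(s,(.4753,-.4133,.145)),s['force'])
E
```

```text
[ 0.47561188 -0.40965471  0.1554485 ] (array([0.02, 0.12, 0.35]), None) [ 0.43489333  0.1355434  -2.66445957]
```

Emit:
send_rows(
  commands="-1 0.02 0.12 0 0 0 0; -1 0.02 0.12 0.3 0 0 0; -1 0.02 0.12 0.6 0 0 0; -1 0.02 0.12 0.8 0 0 0; -1 0.02 0.12 0.9 0 0 0",
)

```text
time: 28.2
ee_pos: [0.4747, -0.4146, 0.1288]
tool_rot: [[0.97, -0.242, -0.001], [-0.242, -0.97, 0.001], [-0.001, -0.001, -1.0]]
force: [-0.3, -0.0, -3.8]
opening: 0.0337
gripper_force: 50.0
```

Emit:
send_rows(
  commands="-1 0 0 0.15 0 0 0; -1 0 0 0.3 0 0 0; -1 0 0 0.4 0 0 0; -1 0 0 0.45 0 0 0",
)

```text
time: 28.6
ee_pos: [0.475, -0.4148, 0.1158]
tool_rot: [[0.97, -0.241, -0.0], [-0.241, -0.97, 0.0], [-0.0, -0.0, -1.0]]
force: [-0.4, -0.2, -3.0]
opening: 0.034
gripper_force: 50.0
```

Foot inside the hole with no contact force. I'll lower the last millimetres until it touches.

Emit:
send_rows(
  commands="-1 0 0 0.04 0 0 0; -1 0 0 0.08 0 0 0; -1 0 0 0.1 0 0 0; -1 0 0 0.1 0 0 0",
)

```text
time: 29.0
ee_pos: [0.4752, -0.415, 0.1138]
tool_rot: [[0.97, -0.241, 0.0], [-0.241, -0.97, -0.0], [0.001, 0.0, -1.0]]
force: [-0.7, -0.1, 0.3]
opening: 0.0341
gripper_force: 50.0
```

Emit:
send_rows(
  commands="-0.2 0 0 0 0 0 0; 0.2 0 0 0 0 0 0; 0.3 0 0 0 0 0 0; 0.3 0 0 0 0 0 0; 0.3 0 0 0 0 0 0",
)

```text
time: 29.5
ee_pos: [0.4751, -0.4149, 0.1133]
tool_rot: [[0.97, -0.242, 0.0], [-0.242, -0.97, -0.0], [0.0, -0.0, -1.0]]
force: [-0.1, -0.8, 1.3]
opening: 0.0588
gripper_force: 0.0
```

Emit:
send_rows(
  commands="0.3 0 0 -0.5 0 0 0; 0.3 0 0 -1.5 0 0 0; 0.3 0 0 -3 0 0 0; 0.3 0 0 -4.5 0 0 0; 0.3 0 0 -5.5 0 0 0",
)

```text
time: 30.0
ee_pos: [0.4755, -0.4153, 0.282]
tool_rot: [[0.97, -0.241, 0.003], [-0.241, -0.97, -0.003], [0.004, 0.002, -1.0]]
force: [0.4, -0.1, 0.3]
opening: 0.0597
gripper_force: 0.0
```

Emit:
send_rows(
  commands="0.3 0.5 -1.5 0 0 0 0; 0.3 0.5 -1.5 0 0 0 0; 0.3 0.5 -1.5 0 0 0 0; 0.3 0.5 -1.5 0 0 0 0",
)

```text
time: 30.4
ee_pos: [0.5001, -0.3751, 0.2777]
tool_rot: [[0.97, -0.242, -0.001], [-0.242, -0.97, 0.0], [-0.001, -0.0, -1.0]]
force: [0.6, -0.3, -0.1]
opening: 0.0595
gripper_force: 0.0
```

```bash
python3 st.py; python3 - <<'E'
from h import *
s=sense(); im=snapshot('wrist'); C=cam('wrist',s); cv2.imwrite('pics/w8.png',im[:,:,::-1])
print('expected head/stand',proj(C,[(.4755,-.4133,.152),(.4754,-.4127,.034)]))
C=cam('top'); t=snapshot('top')
for c in blobs(mask(t,(3,150,60),(20,255,255)),15): print('orange',c.mean(0).round(),rect(cast(C,c,.073)))
E
```

```text
[ 0.50013537 -0.37512609  0.27771716] -103.97724767117 [-0.77  0.5   1.13 -0.    1.51  1.05] [ 0.5725174  -0.27864444 -0.0900644 ] [-0.02586839  0.18183716 -0.00799481] 0.05948348909119619
expected head/stand [[363.86528296 203.66195442]
 [350.84485856 176.8158684 ]]
orange [342. 184.] (array([641.4, -71.5]), array([120.3,  34.6]), 84.2)
orange [456. 176.] (array([ 691.3, -388.4]), array([155.3, 114.1]), -81.8)
```

View pics/w8.png

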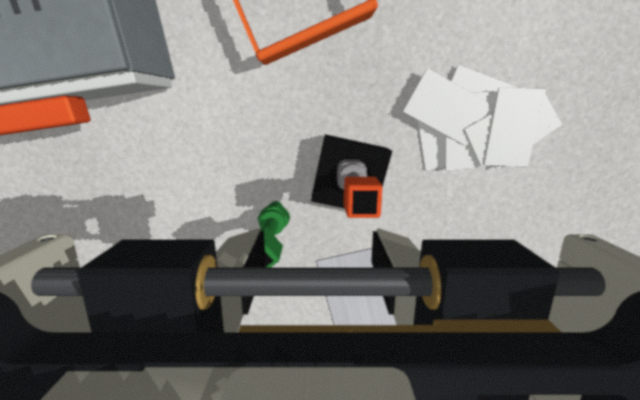

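The key stands upright in the stand, with its head at (363,198) against an expected (364,204). The pull block centre is at locker x of about -0.027, so the drawer is home. Handing in.

```bash
python3 -c "
from cell import *
print(sign_off())"
```

```text
the job is handed in; nothing more can be done
None
```

The job is handed in at about 30 s on the robot clock: both navy packs are in the drawer, the drawer is home, the nut is turned to its stop, and the key is upright in its stand. These come from my camera and force checks; sign-off returned no verdict.

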